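# Shut the roll box: fold its flap over and tuck the edge under the lip

### The job

One of the two white roll boxes on the counter stands open: push its raised flap over with the fingertips until it lies flat and, keeping it down because it is sprung, push it along by its raised ridge until its free edge is tucked fully home beneath the box's lip; then let go, so that the lip alone keeps it shut. Push only on the flap's outer face: do not touch the grey pad on its food side. Pinch and lift nothing, and leave everything else on the counter where it stands.

Things in the scene. Friction and masses are not known exactly. Their poses are not given: they have to be found in the camera images.
- box: open roll box, white plastic, fixed to the counter, rolls inside: 190 (x) by 160 (y), walls 70 high on the hinge side and sides. Origin: centre of its underside; x from hinge side to lip side, z up. Two hinge cheeks on the side walls (x -95 to -40, |y| 75 to 80) rise to 82. Its flap is 142 wide, 3 thick, 141 from hinge pin to free edge; when flat its outer face is 74 above the counter
- flap (a joint): flap's angle about the hinge pin (along the box's y), rad: 0 = flat over the box, 1.57 = upright, limit 1.9; starts 1.2 to 1.75. A weak spring (0.07 N m/rad about 1.6 rad; at most 1.5 N at the ridge) lifts it again if it is let go untucked. The outer face looks to the box's -x when upright, up when flat
- slide (a joint): travel of the hinge pin along its slots towards the lip (box +x), m: 0 at the start, 0.028 = end of the slots, fully home. Friction 4 N; stays where left. With the flap flat its free edge is 14 mm short of the lip at 0, 14 mm beneath it at 0.028; it strikes the lip if slid while not nearly flat (over 0.04 rad)
- slot_start (a point): point fixed to the box: axis of the hinge pin when slide is 0, at mid width; (-85, 0, 72) in the box's frame. Axes as the box's
- ridge_foot (a point): on the flap's outer face, mid width, foot of the ridge's hinge-side face, 105 from the hinge pin, 2 above the pin's axis when flat. The ridge, a grey bar 90 wide across the flap, stands 8 off the outer face, upright on the hinge side (for pushing), ramped on the other, ending 123 from the pin. Axes turn with the flap: x to the free edge, z out of the outer face
- flap_edge (a point): middle of the flap's free edge, on the outer face, 141 from the hinge pin. Axes as ridge_foot
- lip_edge (a point): middle of the lip's lower inner edge, (70, 0, 81) in the box's frame. The lip is a 4 thick white strip across the box's width over its far (+x) end: x = 70 to 95, underside 81, top 85 above the counter; 7 of air between it and the flat flap
- pad: grey pad 108 by 110 by 2 on the flap's inner (food) side, 16 mm in from the flap's free edge and sides; must not be touched. Origin on the hinge pin's axis, axes as ridge_foot
- shut_box: the other roll box, the same shape, already shut, fixed to the counter; origin and axes as the open box. Shows how the open one must end
- seed_jar: bystander: glass jar, diameter 56, 85 high, standing between the boxes; origin centre of underside
- scraper: bystander: steel dough scraper lying flat, 92 by 115, 24 high at its black grip, on the robot's side of the boxes; origin centre of underside
- loaf: bystander: round loaf, diameter 200, 55 high, on the weighing scale (scale top 60 above the counter); origin centre of underside
- flatbread: bystander: round flat bread, diameter 100, 35 high; origin centre of underside
- bowl: bystander: steel bowl, diameter 120, 55 high; origin centre of underside
- brush: bystander: wooden brush lying on the counter
- rolling_pin: bystander: wooden rolling pin lying on the counter, 420 long with handles, 48 thick; origin at its middle, underside

How it is judged:
By the outcome, as a careful person would: the job done as asked, in the order asked, and still so for the second after the job is handed in, with the robot touching nothing.
It also fails if it takes over 38 s, if anything falls off the work surface, if the arm or the gripper's body presses on something with over 40 N, if the wrist force passes 120 N, or if a joint passes its speed limit or range.

### The arm

A 6-joint arm with a two-finger parallel gripper is mounted at the origin on the work surface. World frame = base frame: x ahead of the robot, y to its left, z up, the work surface at z = 0. Lengths are in m, angles in rad, forces in N, time in s.
With the tool pointing down it reaches from about 0.25 to 0.85 m from the base axis. Payload 12.5 kg.
Tool frame: the origin (TCP) lies midway between the tips of the shut fingers; the grasp point (between the pads) lies 19 mm behind it (robot.tcp_to_grasp is the distance from the TCP to the grasp point, in m); y points along the fingers, x is the direction in which the jaws open and shut, and the axes are right-handed (so a half turn about y gives the same grasp; the last joint's range is limited). The gripper opens to 93 mm and grips with 3 to 60 N. Pads are 15 mm wide; open, the fingers measure 128 mm over their backs; the gripper's body (75 mm by 188 mm) begins 65 mm behind the grasp point.
Start: joints at [1.034, 0.351, 1.652, -0, 1.139, -0.085], TCP at [0.24, 0.495, 0.219] pointing down, gripper open.
Joint ranges: [-2.75, 2.75], [-0.79, 2.1], [0.01, 2.65], [-1.57, 4.71], [0.07, 3.14], [-2.87, 2.87]. Speed limits (rad/s): [2.22, 2.22, 2.79, 3.14, 3.14, 3.14].

### API

Orientations are given as a unit quaternion [w, x, y, z].
In Python, from workcell import robot gives the robot as it stands.
- The arm moves only by the shell command python3 -m creep 'ROWS'. ROWS is JSON, a list that holds one entry, the list of rows, each a list of 7 numbers: the shift along the world's x, y, z in cm, then the turn, a rotation vector about the world's x, y, z in degrees, then the opening in per cent of the stroke, from 0 (shut) to 100 (fully open). In form: [[[x, y, z, wx, wy, wz, claw], ...]]. A call has 1 to 20 rows; each row is the pose to reach, as a shift and turn from the pose commanded when the call began; what a row does not reach only later rows make up. A row lasts 1/12 s, in which the tool goes at most 41.7 mm and 7.16 degrees, less where a joint would pass 70% of its speed; a pose out of reach is approached as far as the arm can. A call with a gripper value outside its range is refused whole. The fingers move at their own pace and stop on an object; the grip force is fixed at half the most. Time passes only in rows, so rows that repeat a pose let the fingers close. It gives the time, the measured TCP pose, the force and the opening at its end, in the units of the state.
- robot.get_state(): the state, without advancing time (a new reading comes with each control period).
- robot.camera(name): name is "scene" or "top" or "wrist"; returns a dict with "frame" (420x560x3 uint8, red, green, blue), "fx", "fy", "cx", "cy" (pixels), "dist" ([k1, k2, p1, p2, k3] as OpenCV has them; the pictures are not rectified), "R" (3x3) and "t" (3): a world point X has camera coordinates R X + t. Camera axes: x right, y down, z forward; pixel columns grow to the right and rows downward; lengths in m; the calibration is good to about 2 mm. A picture is of the moment at which its call begins. There is no depth.
- robot.hand_in(): hands the job in, once; it reports no verdict.
The state is a dict: "time": time; "qpos": joint angles; "qvel": joint speeds; "effort": joint torques, N m; "eef_pos": TCP position; "tool_rot": TCP orientation; "force": force on the tool from outside, world axes, zero at the start; "torque": the same for the moment, N m; "grip_width": finger opening in m.
Only numpy, scipy, OpenCV 4.12 (cv2) and the standard library are available. Lean on these libraries where they do the work, as an engineer would, in place of code of your own. Each camera call takes 0.05 s, during which the arm holds its last target.

## Working session

There is one attempt and no reset: what is moved stays moved. The work goes in short steps, Python scripts to look and compute and a shell command to move; the robot and the scene stay as the last step left them, time stands still between calls to the robot, and variables do not carry over. Pictures are saved under pics/ and viewed, and the job is handed in when it is done.

```bash
mkdir -p pics && ls && python3 - <<'E'
from workcell import robot
import cv2
print(robot.get_state())
for n in ["scene","top","wrist"]:
    c=robot.camera(n); cv2.imwrite(f"pics/{n}0.png",c["frame"][:,:,::-1])
    print(n,c["fx"],c["fy"],c["cx"],c["cy"],c["dist"],c["R"],c["t"])
E
```

```text
pics
{'time': 0.0, 'qpos': array([ 1.03440900e+00,  3.51228366e-01,  1.65243367e+00,  2.57568283e-05,
        1.13911155e+00, -8.46214092e-02]), 'qvel': array([-0.00030068,  0.00240986, -0.00140268, -0.00091101,  0.00016694,
       -0.00027192]), 'effort': array([-3.76300130e-03, -4.97340989e+01, -2.85228717e+01,  6.97118696e-02,
        2.59184424e-02, -7.88205648e-05]), 'eef_pos': array([0.23990616, 0.49452745, 0.2181021 ]), 'tool_rot': array([-0.59910022,  0.59946733,  0.37493648, -0.37568668]), 'force': array([ 0.31522403, -0.48609777, -0.11620089]), 'torque': array([-0.03175006, -0.06718205,  0.02548516]), 'grip_width': 0.09328883749465564}
scene 505.64548782522655 505.64548782522655 279.7078850610545 215.87181479403534 [0.03152979 0.         0.         0.         0.        ] [[-0.34533948  0.93847671  0.00144917]
 [ 0.79844159  0.29462032 -0.5250618 ]
 [-0.49318522 -0.18016749 -0.85106287]] [ 0.18082275 -0.4470595   1.7311709 ]
top 481.77630670047745 481.77630670047745 271.0973697468659 221.16244387872842 [-0.14382556  0.          0.          0.          0.        ] [[ 0.02166892 -0.99974521  0.00632231]
 [-0.99571725 -0.02214924 -0.08975834]
 [ 0.0898755  -0.00435027 -0.99594351]] [-0.00779469  0.60078229  1.35563717]
wrist 328.5389454879781 328.5389454879781 270.0504497819751 209.4109305139472 [-0.03500777  0.          0.          0.          0.        ] [[ 4.37203890e-01  8.99362145e-01 -7.00092343e-04]
 [ 8.68473022e-01 -4.21985348e-01  2.60159519e-01]
 [ 2.33682194e-01 -1.14350765e-01 -9.65565396e-01]] [-0.55041656 -0.03113691  0.39078894]
```

View pics/scene0.png

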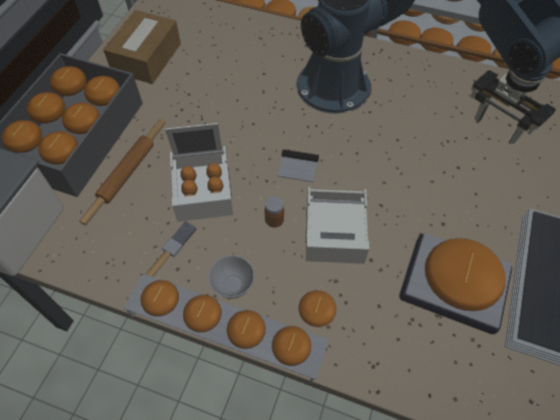

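View pics/top0.png

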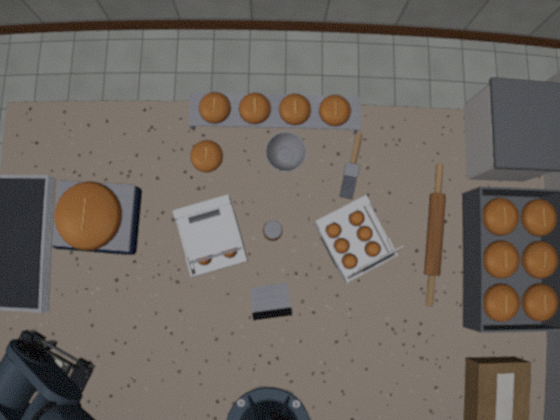

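View pics/wrist0.png

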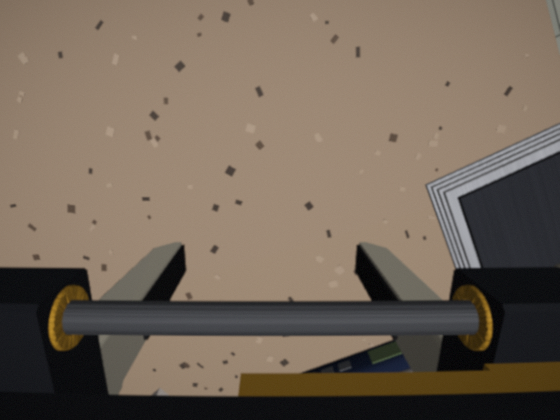

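```bash
python3 - <<'E'
import cv2
a=cv2.imread("pics/top0.png")[180:300,290:430]
cv2.imwrite("pics/topz.png",cv2.resize(a,None,fx=5,fy=5,interpolation=cv2.INTER_CUBIC))
a=cv2.imread("pics/scene0.png")[110:230,140:260]
cv2.imwrite("pics/scenez.png",cv2.resize(a,None,fx=5,fy=5,interpolation=cv2.INTER_CUBIC))
E
```

```text
(no output)
```

View pics/topz.png

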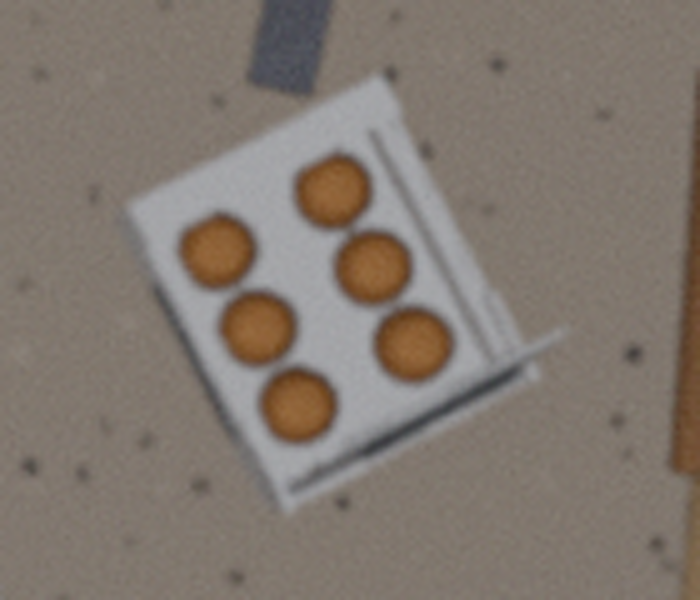

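View pics/scenez.png

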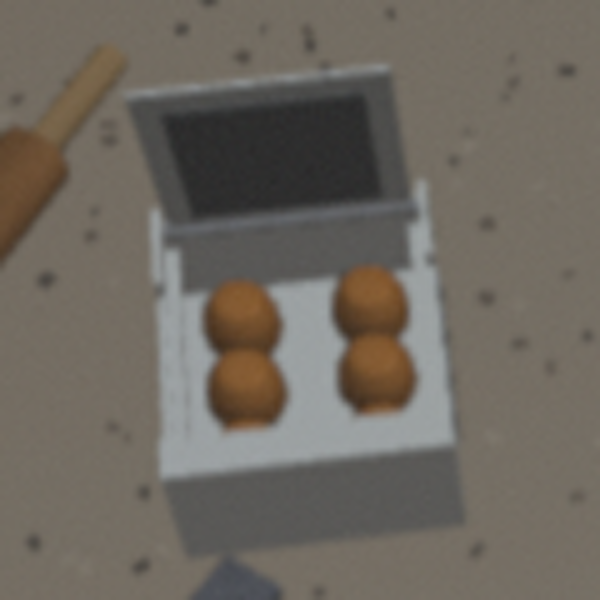

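```bash
cat > h.py <<'E'
import numpy as np, cv2
from workcell import robot
def cal(n):
    c=robot.camera(n); c["K"]=np.array([[c["fx"],0,c["cx"]],[0,c["fy"],c["cy"]],[0,0,1.]]); return c
def ray(c,p):
    u=cv2.undistortPoints(np.array([[p]],float),c["K"],np.array(c["dist"]))[0,0]
    R=np.array(c["R"]);return -R.T@c["t"], R.T@np.array([u[0],u[1],1])
def onz(c,p,z):
    o,d=ray(c,p); return o+d*(z-o[2])/d[2]
def proj(c,X):
    R=np.array(c["R"]);r,_=cv2.Rodrigues(R)
    return cv2.projectPoints(np.array(X,float).reshape(-1,3),r,np.array(c["t"]),c["K"],np.array(c["dist"]))[0][:,0]
def crop(c,name,x0,y0,x1,y1,f):
    a=c["frame"][y0:y1,x0:x1,::-1]
    cv2.imwrite("pics/"+name,cv2.resize(a,None,fx=f,fy=f,interpolation=cv2.INTER_CUBIC))
E
python3 - <<'E'
from h import *
t=cal("top"); s=cal("scene")
for n,c,p,z in [("lipR",t,(366.4,194.6),.085),("lipL",t,(316,221),.085),("hL",t,(347,282),.070),("hR",t,(397,255.6),.07),
 ("s lipR",s,(172.4,205.4),.085),("s lipL",s,(231,198.6),.085),("s botR",s,(178,221.4),0),("s botL",s,(232.4,214.6),0)]:
    print(n,onz(c,p,z).round(4))
# two-view flap corner right
o1,d1=ray(t,(403.4,246));o2,d2=ray(s,(165.4,129))
A=np.array([d1,-d2]).T; k=np.linalg.lstsq(A,o2-o1,rcond=None)[0]
print(o1+d1*k[0],o2+d2*k[1])
E
```

```text
lipR [ 0.6757 -0.258   0.085 ]
lipL [ 0.5988 -0.118   0.085 ]
hL [ 0.4326 -0.2081  0.07  ]
hR [ 0.5081 -0.3486  0.07  ]
s lipR [ 0.6742 -0.2546  0.085 ]
s lipL [ 0.5989 -0.1145  0.085 ]
s botR [ 0.6734 -0.2541  0.    ]
s botL [ 0.5987 -0.1176  0.    ]
[ 0.5290399  -0.32681593  0.21133152] [ 0.52766503 -0.32325891  0.21026237]
```

```bash
python3 - <<'E'
from h import *
from scipy.spatial.transform import Rotation as Ro
s=robot.get_state(); q=s["tool_rot"]; M=Ro.from_quat(np.r_[q[1:],q[0]]).as_matrix()
print(M.round(3)); yx=np.degrees(np.arctan2(M[1,0],M[0,0])); print("jaw yaw",yx)
b=28.6; ex=np.array([np.cos(np.radians(b)),np.sin(np.radians(b))])
for tgt in (b+90,b-90): print("turn",(tgt-yx+180)%360-180)
pin=np.array([.5537,-.2325])-.085*ex
print(pin,s["qpos"])
p=pin-ex*.06; print("pre",p,(p-s["eef_pos"][:2])*100)
E
```

```text
[[ 0.437 -0.    -0.9  ]
 [ 0.9   -0.     0.437]
 [-0.    -1.     0.   ]]
jaw yaw 64.114110651592
turn 54.485889348407994
turn -125.514110651592
[ 0.47907145 -0.27318881] [ 1.03441635e+00  3.50937548e-01  1.65206729e+00  3.45680330e-07
  1.13907379e+00 -8.45861158e-02]
pre [ 0.42639247 -0.30191032] [ 18.63798183 -79.66122209]
```

```bash
python3 -m creep '[[[4,-6.5,1,0,0,-10,0],[8,-13,2,0,0,-20,0],[12,-20,3,0,0,-30,0],[16,-26.5,4,0,0,-40,0],[20,-33,4,0,0,-50,0],[24,-40,4,0,0,-62,0],[24,-40,4,0,0,-62,0],[24,-40,4,0,0,-62,0],[23,-47,4,0,0,-72,0],[22,-53,4,0,0,-82,0],[21,-60,4,0,0,-92,0],[20,-66,4,0,0,-102,0],[19.3,-73,4,0,0,-113,0],[18.6,-79.7,4,0,0,-125.5,0],[18.6,-79.7,4,0,0,-125.5,0],[18.6,-79.7,4,0,0,-125.5,0],[18.6,-79.7,4,0,0,-125.5,0],[18.6,-79.7,4,0,0,-125.5,0],[18.6,-79.7,4,0,0,-125.5,0],[18.6,-79.7,4,0,0,-125.5,0]]]'
```

```text
time: 1.92
eef_pos: [0.4259, -0.2885, 0.2586]
tool_rot: [0.608, -0.608, 0.361, -0.361]
force: [0.2, 0.6, 1.3]
grip_width: 0.0005
```

```bash
python3 -m creep '[[[0,0,0,0,0,0,0],[0,0,0,0,0,0,0],[0,0,0,0,0,0,0]]]' && python3 - <<'E'
from h import *
from scipy.spatial.transform import Rotation as Ro
s=robot.get_state(); q=s["tool_rot"]; M=Ro.from_quat(np.r_[q[1:],q[0]]).as_matrix()
print(M.round(3),np.degrees(np.arctan2(M[1,0],M[0,0])),s["eef_pos"],s["qpos"],s["qvel"])
t=cal("top"); crop(t,"top1.png",290,160,430,300,4); w=cal("wrist"); cv2.imwrite("pics/w1.png",w["frame"][:,:,::-1]); sc=cal("scene"); crop(sc,"sc1.png",120,60,300,230,4)
E
```

```text
time: 2.17
eef_pos: [0.4264, -0.2859, 0.2582]
tool_rot: [0.608, -0.608, 0.361, -0.361]
force: [0.0, 0.3, -0.0]
grip_width: 0.0003
[[ 0.479 -0.     0.878]
 [-0.878  0.001  0.479]
 [-0.001 -1.    -0.   ]] -61.41016060662564 [ 0.42635973 -0.28587585  0.25820838] [-6.81484158e-01  2.44053760e-01  1.69555678e+00  2.37594376e-04
  1.20278928e+00  3.90239731e-01] [ 0.02530871 -0.01377389  0.00869458 -0.00132088 -0.00066968 -0.00216037]
```

View pics/w1.png

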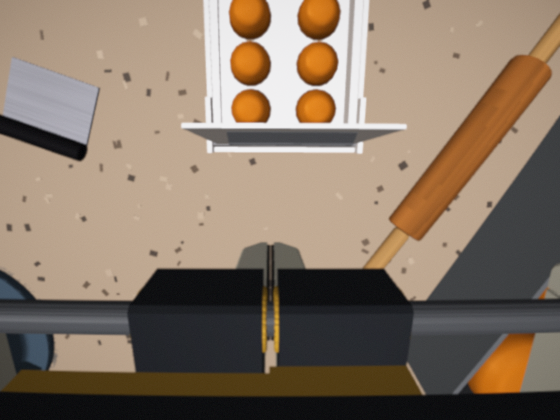

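View pics/sc1.png

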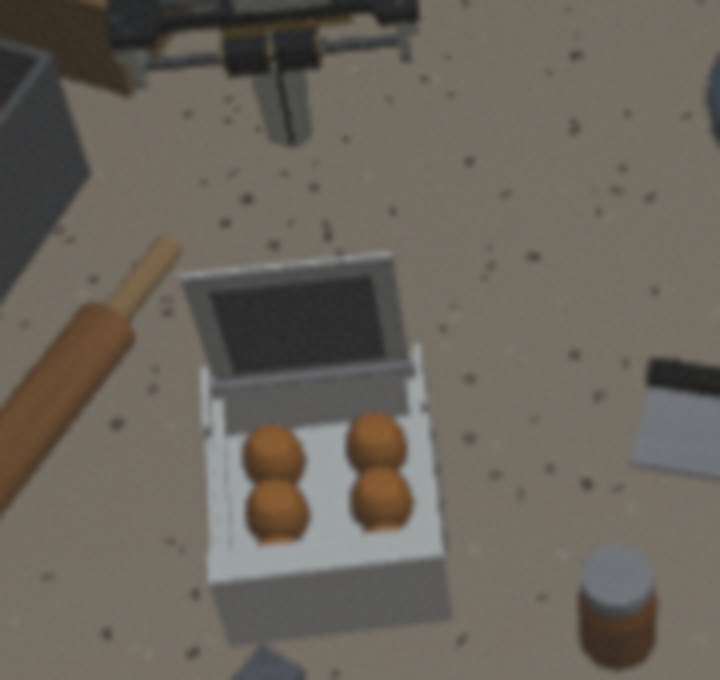

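View pics/top1.png

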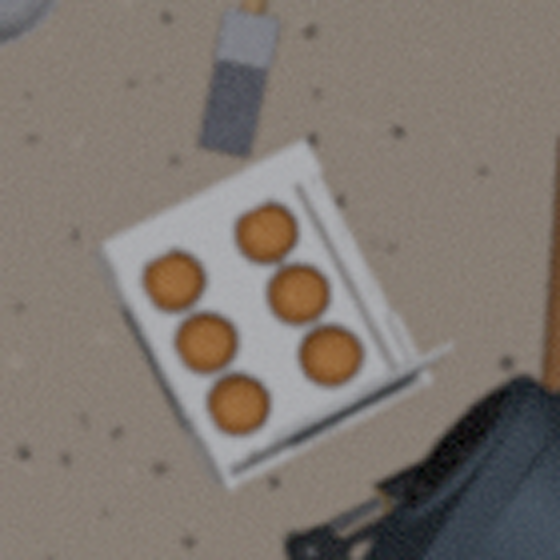

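```bash
cat >> h.py <<'E'
b=np.radians(28.6); ex=np.array([np.cos(b),np.sin(b)]); ey=np.array([-ex[1],ex[0]]); C=np.array([.5537,-.2325]); pin=C-.085*ex
def rel(p): d=np.array(p[:2])-pin; return np.array([d@ex,d@ey])
def plan(th,r,s=0.,fd=.0075,off=0.,dy=0.):
    x=r*np.cos(th)-.002*np.sin(th)+s-fd+off; z=.072+r*np.sin(th)+.002*np.cos(th)
    return np.r_[pin+ex*x+ey*dy,z]
E
python3 - <<'E'
from h import *
w=cal("wrist"); s=robot.get_state(); print(rel(s["eef_pos"]),s["eef_pos"])
for p in [(208,151),(363,151)]: X=onz(w,p,.07); print(X,rel(X))
# flap edge ends in wrist
for p in [(183,126),(406,127)]: X=onz(w,p,.2118); print(X,rel(X))
a=w["frame"][220:300,220:320,::-1]; cv2.imwrite("pics/wz.png",cv2.resize(a,None,fx=6,fy=6,interpolation=cv2.INTER_CUBIC))
e=s["eef_pos"]
P=[e]
for th,r,dy,off in [(82,70,0,-.02),(82,70,0,0),(75,72,0,0),(65,76,0,0),(55,80,0,0),(45,85,0,0),(35,90,0,0),(25,94,0,0),(15,97,0,0),(8,99,0,0),(0,100,0,0)]:
    p=plan(np.radians(th),r/1000,off=off); print(th,r,p.round(4),((p-e)*100).round(2))
E
```

```text
[-0.05165915  0.01441574] [ 0.4268149  -0.28526085  0.25866443]
[ 0.43214826 -0.20655388  0.07      ] [-0.00930017  0.08096608]
[ 0.51198228 -0.3524046   0.07      ] [-0.0090248  -0.08530426]
[ 0.46206445 -0.2031153   0.2118    ] [0.01861177 0.06966445]
[ 0.52960037 -0.32756463  0.2118    ] [ 0.01833427 -0.07192883]
82 70 [ 0.4617 -0.2826  0.1416] [  3.49   0.26 -11.71]
82 70 [ 0.4793 -0.2731  0.1416] [  5.25   1.22 -11.71]
75 72 [ 0.4872 -0.2688  0.1421] [  6.03   1.65 -11.66]
65 76 [ 0.4991 -0.2623  0.1417] [  7.23   2.3  -11.69]
55 80 [ 0.5113 -0.2556  0.1387] [  8.45   2.97 -12.  ]
45 85 [ 0.524  -0.2487  0.1335] [  9.72   3.66 -12.51]
35 90 [ 0.5362 -0.242   0.1253] [ 10.94   4.32 -13.34]
25 94 [ 0.5465 -0.2364  0.1135] [ 11.97   4.89 -14.51]
15 97 [ 0.5543 -0.2322  0.099 ] [ 12.75   5.31 -15.96]
8 99 [ 0.5583 -0.23    0.0878] [ 13.15   5.53 -17.09]
0 100 [ 0.5603 -0.2289  0.074 ] [ 13.35   5.64 -18.47]
```

View pics/wz.png

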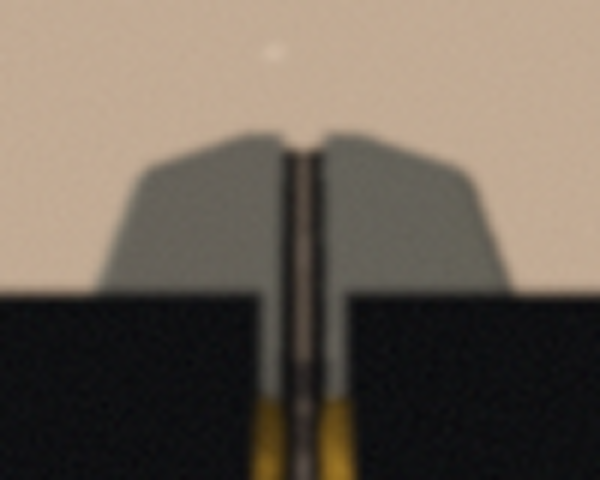

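```bash
python3 -m creep '[[[0.7,-1.2,-3,0,0,0,0],[0.7,-1.2,-6,0,0,0,0],[1.5,-0.8,-9,0,0,0,0],[2.5,-0.3,-11,0,0,0,0],[3.5,0.3,-11.2,0,0,0,0],[3.5,0.3,-11.2,0,0,0,0],[3.5,0.3,-11.2,0,0,0,0],[3.5,0.3,-11.2,0,0,0,0]]]' && python3 - <<'E'
from h import *
s=robot.get_state(); e=s["eef_pos"]; print(rel(e),e)
w=cal("wrist"); cv2.imwrite("pics/w2.png",w["frame"][:,:,::-1])
for th,r in [(82,75),(75,76),(65,78),(55,81),(45,85),(35,89),(25,93),(15,96),(8,98),(0,99)]:
    p=plan(np.radians(th),r/1000); print(th,r,((p-e)*100).round(2))
E
```

```text
time: 3.03
eef_pos: [0.4621, -0.2836, 0.1481]
tool_rot: [-0.608, 0.608, -0.36, 0.362]
force: [-0.7, -0.0, -0.3]
grip_width: 0.0006
[-0.01987717 -0.00101948] [ 0.46210764 -0.28359893  0.14811397]
82 75 [ 1.78  1.09 -0.16]
75 76 [ 2.6   1.53 -0.22]
65 78 [ 3.77  2.17 -0.46]
55 81 [ 4.97  2.83 -0.86]
45 85 [ 6.19  3.49 -1.46]
35 89 [ 7.34  4.12 -2.34]
25 93 [ 8.36  4.68 -3.5 ]
15 96 [ 9.13  5.1  -4.93]
8 98 [ 9.53  5.31 -6.05]
0 99 [ 9.73  5.42 -7.41]
```

View pics/w2.png

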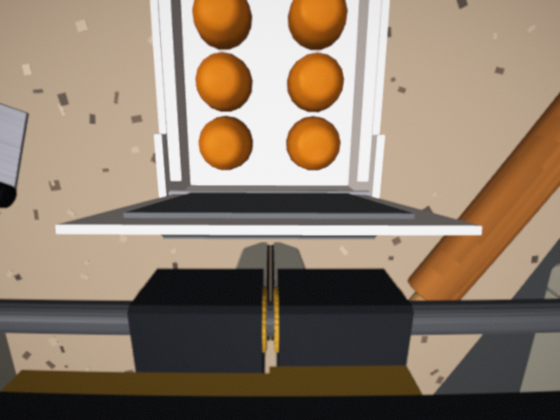

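The wrist view shows the flap's edge from (57,229) to (480,229), centred on the shut fingertips at (270,245), with the fingers on its outer side. Pushing over half way.

```bash
python3 -m creep '[[[0.9,0.5,-0.1,0,0,0,0],[1.8,1.1,-0.15,0,0,0,0],[2.2,1.3,-0.2,0,0,0,0],[2.6,1.5,-0.2,0,0,0,0],[3.2,1.9,-0.3,0,0,0,0],[3.8,2.2,-0.45,0,0,0,0],[4.4,2.5,-0.65,0,0,0,0],[5,2.8,-0.85,0,0,0,0],[5.6,3.1,-1.15,0,0,0,0],[6.2,3.5,-1.45,0,0,0,0],[6.2,3.5,-1.45,0,0,0,0],[6.2,3.5,-1.45,0,0,0,0]]]' && python3 - <<'E'
from h import *
s=robot.get_state(); e=s["eef_pos"]; print(rel(e),e)
w=cal("wrist"); cv2.imwrite("pics/w3.png",w["frame"][:,:,::-1]); sc=cal("scene"); crop(sc,"sc3.png",120,60,300,230,4)
for th,r in [(45,85),(35,89),(25,93),(15,96),(8,98),(0,99)]:
    p=plan(np.radians(th),r/1000); print(th,r,((p-e)*100).round(2))
E
```

```text
time: 4.08
eef_pos: [0.5237, -0.248, 0.1317]
tool_rot: [0.608, -0.608, 0.361, -0.361]
force: [0.4, 0.5, 0.1]
grip_width: 0.0005
[0.05127794 0.0007355 ] [ 0.52374053 -0.24799672  0.13166731]
45 85 [ 0.03 -0.07  0.19]
35 89 [ 1.17  0.56 -0.7 ]
25 93 [ 2.2   1.12 -1.86]
15 96 [ 2.97  1.54 -3.29]
8 98 [ 3.37  1.75 -4.4 ]
0 99 [ 3.57  1.86 -5.77]
```

View pics/w3.png

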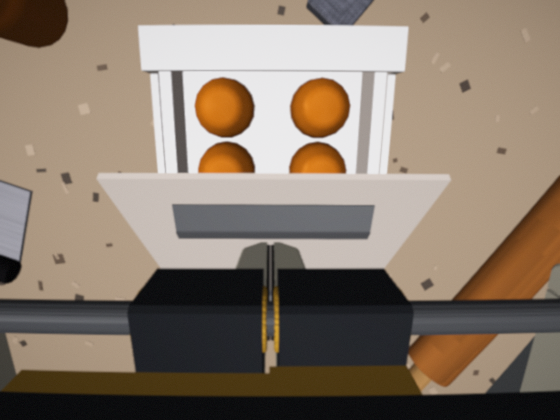

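View pics/sc3.png

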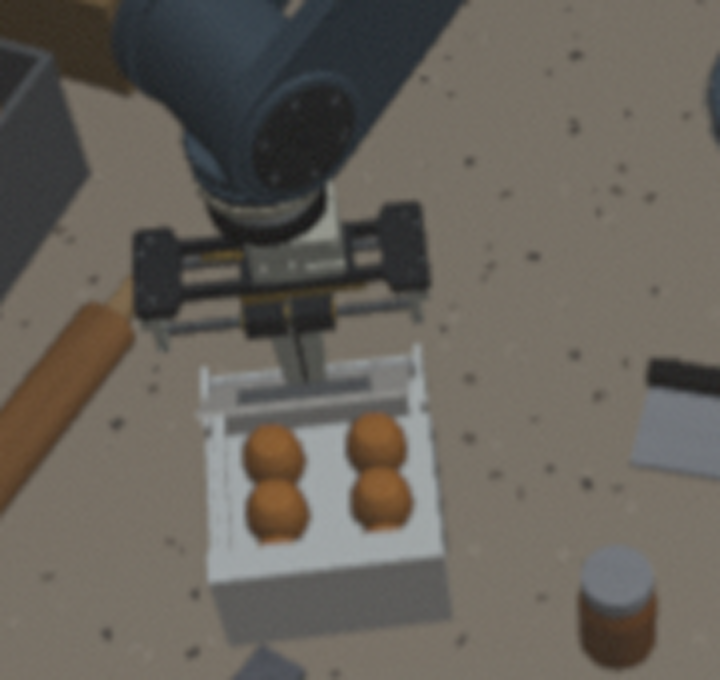

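The flap is pushed down to about 45°, free edge at row 178, ridge at (275,220) ahead of the fingertips and still centred. Continuing to flat.

```bash
python3 -m creep '[[[0.6,0.3,-0.3,0,0,0,0],[1.2,0.6,-0.7,0,0,0,0],[1.7,0.85,-1.25,0,0,0,0],[2.2,1.1,-1.85,0,0,0,0],[2.6,1.35,-2.5,0,0,0,0],[3,1.55,-3.3,0,0,0,0],[3.2,1.65,-3.8,0,0,0,0],[3.4,1.75,-4.4,0,0,0,0],[3.5,1.8,-5,0,0,0,0],[3.55,1.85,-5.5,0,0,0,0],[3.55,1.85,-5.8,0,0,0,0],[3.55,1.85,-5.9,0,0,0,0],[3.55,1.85,-5.9,0,0,0,0],[3.55,1.85,-5.9,0,0,0,0]]]' && python3 - <<'E'
from h import *
s=robot.get_state(); e=s["eef_pos"]; print(rel(e),e,s["force"])
w=cal("wrist"); cv2.imwrite("pics/w4.png",w["frame"][:,:,::-1]); sc=cal("scene"); crop(sc,"sc4.png",120,60,300,230,4)
E
```

```text
time: 5.35
eef_pos: [0.5592, -0.23, 0.0734]
tool_rot: [0.608, -0.608, 0.361, -0.361]
force: [0.1, 1.7, 2.7]
grip_width: 0.0005
[ 0.09101327 -0.00038883] [ 0.55916568 -0.22996288  0.07341433] [0.1122762  1.66671861 2.71236991]
```

View pics/w4.png

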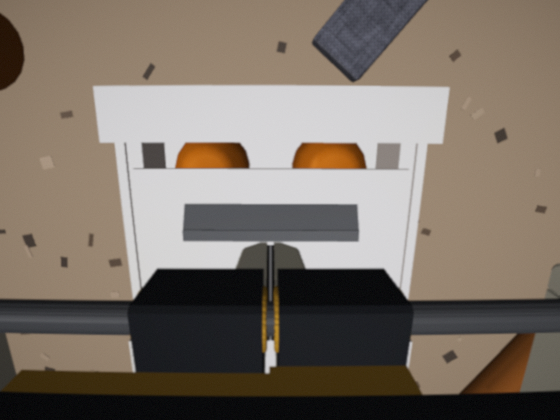

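View pics/sc4.png

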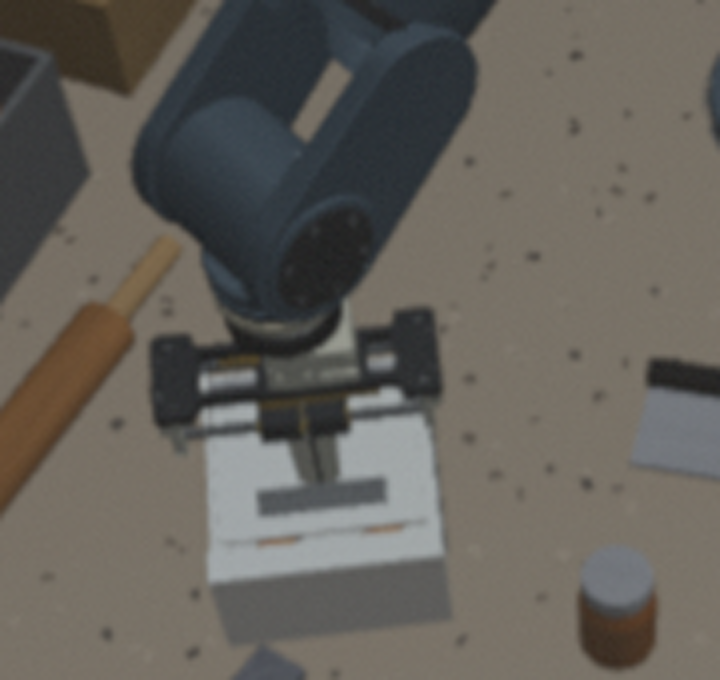

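The flap lies flat: its free edge is at wrist row 168, short of the lip at row 142, with the ridge's foot at row 240 just ahead of the fingertips. I'll press slightly and push.

```bash
python3 -m creep '[[[0,0,-0.15,0,0,0,0],[0,0,-0.25,0,0,0,0],[0.2,0.1,-0.25,0,0,0,0],[0.35,0.19,-0.25,0,0,0,0],[0.5,0.27,-0.25,0,0,0,0],[0.7,0.38,-0.25,0,0,0,0],[0.9,0.48,-0.25,0,0,0,0],[1.05,0.57,-0.25,0,0,0,0],[1.2,0.66,-0.25,0,0,0,0],[1.4,0.77,-0.25,0,0,0,0],[1.4,0.77,-0.25,0,0,0,0]]]' && python3 - <<'E'
from h import *
s=robot.get_state(); e=s["eef_pos"]; print(rel(e),e,s["force"], s["force"][:2]@ex)
w=cal("wrist"); cv2.imwrite("pics/w5.png",w["frame"][:,:,::-1])
E
```

```text
time: 6.37
eef_pos: [0.5734, -0.2224, 0.0714]
tool_rot: [-0.608, 0.608, -0.361, 0.361]
force: [-3.0, 0.0, 10.3]
grip_width: 0.0
[ 0.10707584 -0.00056477] [ 0.57335256 -0.22242834  0.07137216] [-2.99757517  0.02555587 10.31338737] -2.619586579862303
```

View pics/w5.png

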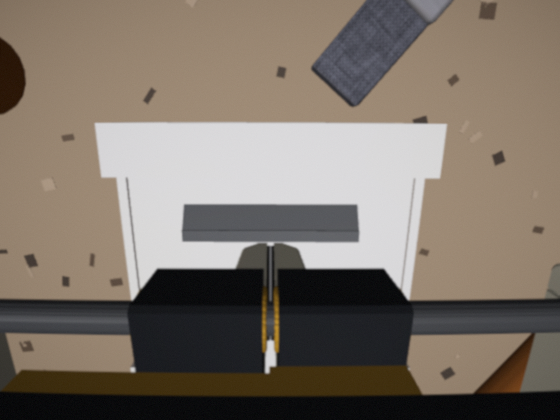

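```bash
python3 -m creep '[[[0,0,0.1,0,0,0,0],[0.2,0.1,0.1,0,0,0,0],[0.35,0.19,0.1,0,0,0,0],[0.5,0.27,0.1,0,0,0,0],[0.7,0.38,0.1,0,0,0,0],[0.9,0.48,0.1,0,0,0,0],[1.05,0.57,0.1,0,0,0,0],[1.05,0.57,0.1,0,0,0,0]]]' && python3 - <<'E'
from h import *
s=robot.get_state(); e=s["eef_pos"]; print(rel(e),e,s["force"], s["force"][:2]@ex)
w=cal("wrist"); cv2.imwrite("pics/w6.png",w["frame"][:,:,::-1])
E
```

```text
time: 7.08
eef_pos: [0.5837, -0.2167, 0.0721]
tool_rot: [-0.608, 0.608, -0.361, 0.361]
force: [-1.9, -0.7, 8.2]
grip_width: 0.0007
[ 0.11886123 -0.00047497] [ 0.58365695 -0.21670792  0.07206807] [-1.87968144 -0.73429081  8.20264569] -2.0018273324062066
```

View pics/w6.png

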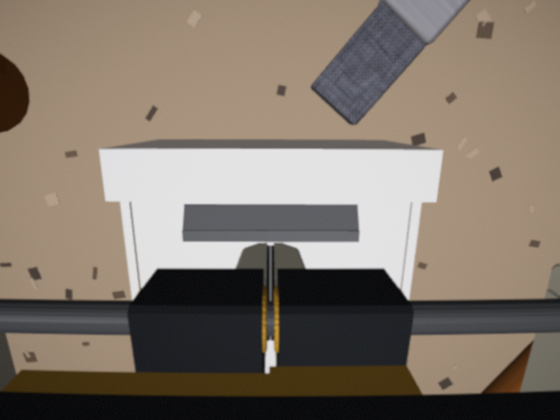

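```bash
python3 -m creep '[[[0.15,0.08,0,0,0,0,0],[0.3,0.16,0,0,0,0,0],[0.44,0.24,0,0,0,0,0],[0.44,0.24,0,0,0,0,0],[0.44,0.24,0,0,0,0,0]]]' && python3 - <<'E'
from h import *
s=robot.get_state(); e=s["eef_pos"]; print(rel(e),e,s["force"], s["force"][:2]@ex)
w=cal("wrist"); cv2.imwrite("pics/w7.png",w["frame"][:,:,::-1])
E
```

```text
time: 7.55
eef_pos: [0.5871, -0.2149, 0.0718]
tool_rot: [-0.607, 0.609, -0.361, 0.361]
force: [-7.5, -3.9, 8.3]
grip_width: 0.0006
[ 0.12272923 -0.00049326] [ 0.58706174 -0.2148724   0.071819  ] [-7.53372749 -3.88838529  8.26889272] -8.475822862055214
```

View pics/w7.png

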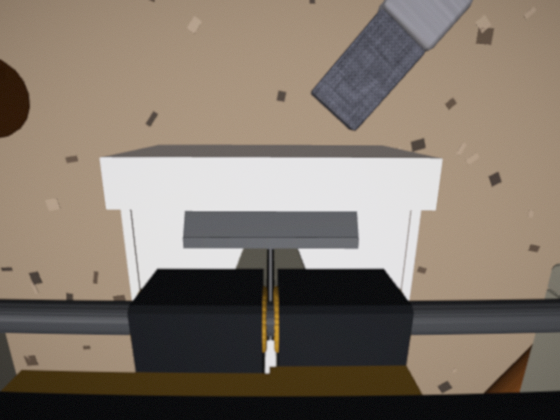

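```bash
python3 -m creep '[[[0.15,0.08,0,0,0,0,0],[0.3,0.16,0,0,0,0,0],[0.44,0.24,0,0,0,0,0],[0.55,0.3,0,0,0,0,0],[0.55,0.3,0,0,0,0,0],[0.55,0.3,0,0,0,0,0]]]' && python3 - <<'E'
from h import *
s=robot.get_state(); e=s["eef_pos"]; print(rel(e),e,s["force"], s["force"][:2]@ex)
w=cal("wrist"); cv2.imwrite("pics/w8.png",w["frame"][:,:,::-1])
E
```

```text
time: 8.1
eef_pos: [0.5874, -0.214, 0.0704]
tool_rot: [-0.605, 0.611, -0.364, 0.357]
force: [-32.6, -20.1, 12.9]
grip_width: 0.0004
[0.12345712 0.0001316 ] [ 0.5874017  -0.21397535  0.07039003] [-32.56418593 -20.0858741   12.92691233] -38.205745250388475
```

View pics/w8.png

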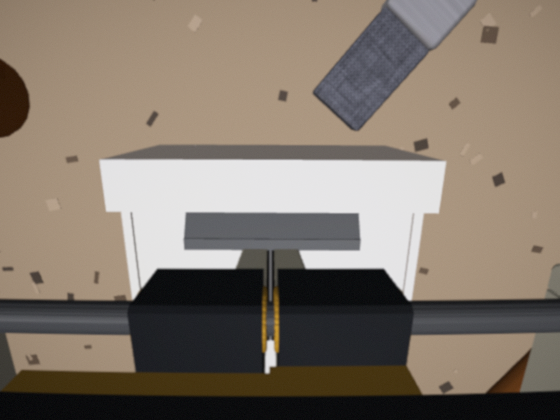

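Hard stop reached: 38 N along the box at the ridge, tool no longer advancing. I'll ease most of the push off while still pressing forward, then lift straight up.

```bash
python3 -m creep '[[[-0.2,-0.1,0,0,0,0,0],[-0.4,-0.2,0,0,0,0,0],[-0.4,-0.2,0,0,0,0,0]]]' && python3 -m creep '[[[0,0,0.3,0,0,0,0],[0,0,0.6,0,0,0,0],[0,0,1.2,0,0,0,0],[0,0,3,0,0,0,0],[0,0,6,0,0,0,0],[0,0,10,0,0,0,0],[-2.5,-1.4,13,0,0,0,0],[-5,-2.8,15,0,0,0,0],[-8,-4.4,16,0,0,0,0],[-11,-6,16,0,0,0,0],[-11,-6,16,0,0,0,0],[-11,-6,16,0,0,0,0],[-11,-6,16,0,0,0,0]]]' && python3 - <<'E'
from h import *
s=robot.get_state(); e=s["eef_pos"]; print(rel(e),e,s["force"])
w=cal("wrist"); cv2.imwrite("pics/w9.png",w["frame"][:,:,::-1]); sc=cal("scene"); crop(sc,"sc9.png",120,60,300,230,4); cv2.imwrite("pics/s9full.png",sc["frame"][:,:,::-1])
t=cal("top"); crop(t,"t9.png",160,180,430,300,2.9)
E
```

```text
time: 8.4
eef_pos: [0.5871, -0.2146, 0.0715]
tool_rot: [-0.607, 0.609, -0.362, 0.36]
force: [-13.7, -8.8, 8.8]
grip_width: 0.0006
time: 9.48
eef_pos: [0.4797, -0.273, 0.2313]
tool_rot: [0.608, -0.608, 0.361, -0.361]
force: [-0.4, -0.3, -0.4]
grip_width: 0.0004
[ 0.00068794 -0.00011253] [ 0.47972931 -0.2729583   0.23134072] [-0.35264231 -0.31608761 -0.42081065]
```

View pics/w9.png

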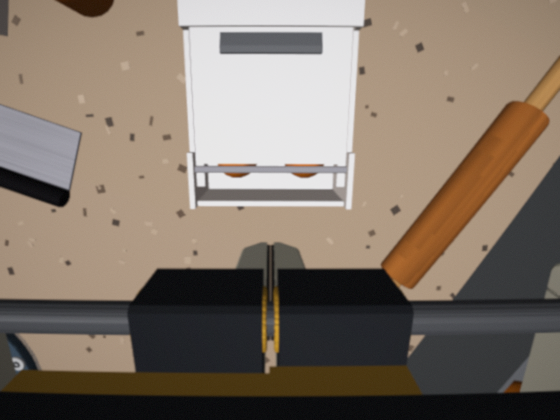

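View pics/s9full.png

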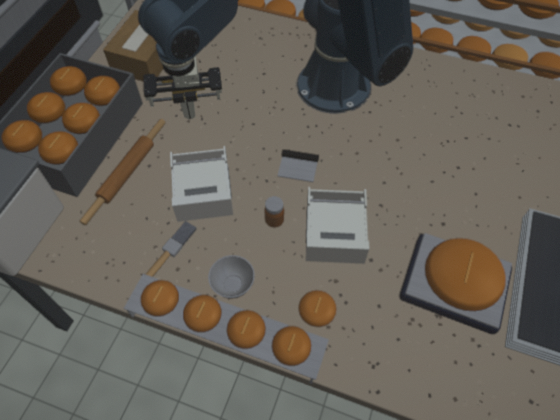

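View pics/t9.png

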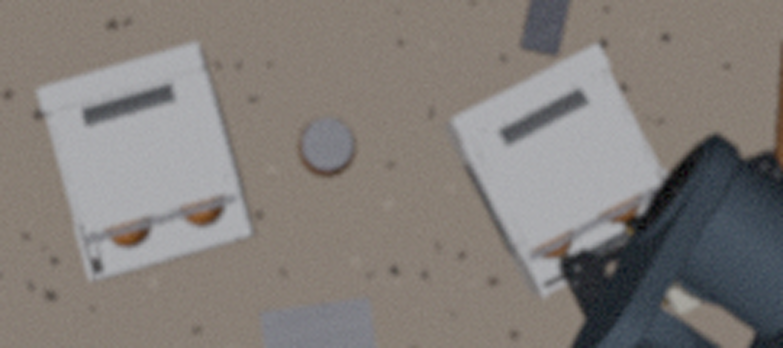

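```bash
python3 - <<'E'
from h import *
w=cal("wrist"); sc=cal("scene"); t=cal("top")
for n,p,z in [("ridge foot",(271,53),.078),("hinge end",(271,172),.074),("lip edge",(271,27),.085),("wall back",(271,206),.07)]:
    print(n,rel(onz(w,p,z)).round(4))
for n in("wrist",): pass
# ridge blobs in top: dark pixels inside each box
g=cv2.cvtColor(t["frame"],cv2.COLOR_RGB2GRAY)
for nm,(x0,y0,x1,y1) in dict(shut=(185,205,225,226),opn=(328,208,366,232)).items():
    m=(g[y0:y1,x0:x1]<130).astype(np.uint8); n,l,st,ce=cv2.connectedComponentsWithStats(m); i=1+np.argmax(st[1:,4])
    c=ce[i]+[x0,y0]; X=onz(t,c,.083); print(nm,c.round(1),st[i],X.round(4),"rel" ,rel(X).round(4))
a=cv2.imread("pics/scene0.png").astype(int); d=np.abs(a-sc["frame"][:,:,::-1].astype(int)).max(2)
cv2.imwrite("pics/diff.png",np.clip(d*3,0,255).astype(np.uint8))
E
```

```text
ridge foot [ 0.1342 -0.0007]
hinge end [ 0.0257 -0.0008]
lip edge [ 0.1539 -0.0006]
wall back [-0.0101 -0.0009]
shut [204.  215.6] [  4   4  31  14 188] [0.6071 0.1914 0.083 ] rel [0.3348 0.3466]
opn [346.8 219.8] [  4   3  30  19 183] [ 0.6042 -0.2037  0.083 ] rel [0.1431 0.0011]
```

View pics/diff.png

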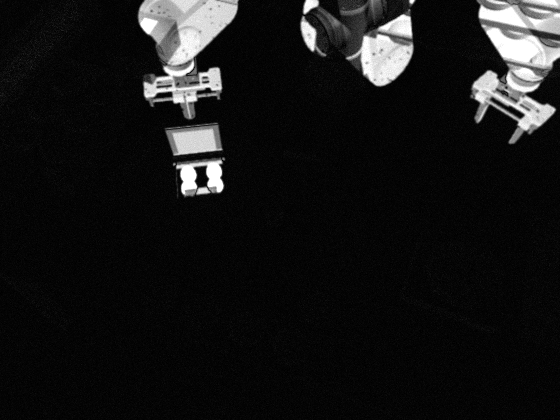

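```bash
python3 -c "
from workcell import robot
print(robot.get_state()['time'],robot.get_state()['force']); print(robot.hand_in())"
```

```text
9.7833 [0.04554342 0.50980649 0.3209547 ]
the job is handed in; nothing more can be done
None
```

The open box is shut. I pushed the flap over on its outer face with the closed fingertips and held it down. I then pushed it along until it hit the end stop, lifted straight off, and handed in at about 9.8 s.

- **How it slid:** the fingertips carried the flap along partly by friction at first. The last few millimetres of tool travel pressed it against its stop, reading about 38 N along the box. That force was on the fingertips, and I eased it to about 16 N before lifting.
- **Flap position:** after release, the ridge foot measured 134 mm from the slot start in the wrist view, against 133 mm expected when fully home. The ridge centre measured 143 mm in the top view against 142 mm expected. Both are within the roughly 2 mm calibration.
- **Holding shut:** the lip alone held the flap down in the pictures after release, and it looks like the already-shut box.
- **Everything else:** a before/after picture difference in the scene view showed changes only at the flap, the box opening and the arm. At hand-in the robot was clear, with wrist force about 0.

No check failed or disagreed.

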